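Mark a bracket with the automatic punch

ROBOT

A 6-joint arm with a two-finger parallel gripper is mounted at the origin on a cart in front of the work surface, level with it; the furniture and walls round the work are solid. World frame = base frame: x ahead of the robot, y to its left, z up, the work surface at z = 0. Lengths are in m, angles in rad, forces in N, time in s.
With the tool pointing down it reaches from about 0.3 to 0.875 m from the base axis. Payload 6.4 kg.
Tool frame: the origin (TCP) lies at the very end of the fingers, on their centre line; the grasp point (between the pads) lies 19 mm behind it; z points along the fingers, y is the line along which they close (so a half turn about z gives the same grasp; the last joint's range is limited). The gripper opens to 85 mm and grips with 20 to 120 N. Pads are 22 mm wide; open, the fingers measure 114 mm over their backs; the gripper's body (76 mm by 85 mm) begins 54 mm behind the grasp point. The pads swing forward as they close: fully open they stand 13 mm farther back than shut.
Start: joints at [-1.331, 0.181, 1.607, -0, 1.354, -0.206], TCP at [0.248, -0.519, 0.231] pointing down, gripper open.
Joint ranges: [-2.99, 2.99], [-0.89, 2.07], [0.3, 2.58], [-1.14, 4.28], [0, 2.63], [-3.12, 3.12]. Speed limits (rad/s): [2.57, 2.57, 3.01, 3.14, 3.14, 3.14].

INTERFACE

Orientations are given as a unit quaternion [w, x, y, z].
In Python, from bench import ctrl gives the robot as it stands.
- The arm moves only by the tool jog_arm, never from a script. Its argument "series" is a list that holds one entry, the list of rows, each a list of 7 numbers: the shift along the tool's x, y, z in mm, then the turn, a rotation vector about the tool's x, y, z in rad, then the finger opening in mm, from 0 to 85.4. In form: [[[tx, ty, tz, rx, ry, rz, gripper], ...]]. A call has exactly 10 rows; each row shifts and turns the commanded pose from where the row before left it, along the tool's axes as they then stand; what a row does not reach is not made up. A row lasts 1/10 s, in which the tool goes at most 50 mm and 8.59 degrees, less where a joint would pass 70% of its speed; a pose out of reach is approached as far as the arm can. A call with a gripper value outside its range is refused whole. The fingers move at their own pace and stop on an object; the grip force is fixed at half the most. Time passes only in rows, so rows that do not move let the fingers close, or fill a call up. It gives the time, the measured TCP pose, the force, the opening and the grip force at its end, in the units of the state.
- ctrl.get_obs(): the state, without advancing time (a new reading comes with each control period).
- ctrl.camera(name): name is "side" or "top"; returns a dict with "frame" (384x512x3 uint8, blue, green, red), "z_map" (384x512 float32, m along the optical axis (not along the pixel's ray), 0 where there is no reading), "fx", "fy", "cx", "cy" (pixels), "k1" (the pictures are not rectified: a ray, as slopes to the right and down, at radius r is drawn at 1 + k1 r^2 times it, then the intrinsics apply), "xyz" and "rotation" of the camera in the world. Camera axes: x right, y down, z forward; pixel columns grow to the right and rows downward; lengths in m; the calibration is good to about 2 mm. A picture is of the moment at which its call begins.
- ctrl.hand_in(): hands the job in; it is judged then, once.
The state is a dict: "time_s": time; "q": joint angles; "dq": joint speeds; "joint_efforts": joint torques, N m; "eef_pos": TCP position; "eef_rot": TCP orientation; "wrist_force": force on the tool from outside, world axes, zero at the start; "torque": the same for the moment, N m; "opening": opening from 0.0 (shut) to 1.0 (fully open); "grasp_force": force on a finger pad.
Only numpy, scipy, OpenCV 4.12 (cv2) and the standard library are available. Lean on these libraries where they do the work, as an engineer would, in place of code of your own. Each camera call takes 0.05 s, during which the arm holds its last target. There are 200 camera calls.

TASK

Take the red automatic punch out of its wooden stand, put its nose upright into the brass guide bush of the blue marking jig and press straight down until its spring trips and the tip snaps in; stop as soon as it has snapped, without pressing on. Then put the punch back upright in its stand, fully home, without dropping it, and leave the other things on the desk where they are.

Things in the scene. Friction and masses are not known exactly. Their poses are not given: they have to be found in the camera images.
- punch: One-shot automatic punch, red barrel, 0.35 kg, round, upright; z points up to the cap. Origin: centre of the nose's lower end. Bright nose 14 mm diameter, z 0 to 52 mm; dark collar 30 mm diameter, z 52 to 58; red barrel 22 mm diameter, z 58 to 116 (grip here); black cap 25 mm diameter to z 125. A plunger with the 6 mm marking tip stands out 22 mm below the nose when ready, 15 mm when fired.
- nose (a point): The origin of the punch: centre of the lower end of its nose.
- plunger (a joint): The punch's catch: 0 ready, 0.007 m fired. The tip gives against a spring, about 2.5 N for each mm pressed; at 5 to 6 mm and about 15 N the catch trips: plunger and tip snap in by themselves, the force falls to nothing, and they stay in. The tip is then 1 to 2 mm clear of the plate; pressing on meets the plate again and, 6 mm later, hits a hard stop.
- jig: Fixed marking jig: dark foot 120 x 100 x 18 mm, blue bridge 44 x 100 mm with its top at z = 78 mm. Origin: centre of the foot's underside. Under the bridge an aluminium plate lies on a rigid screw bed; the plate's top is anywhere from 22 to 46 mm above the origin, is not measured and must be felt with the tip. More than 22 N, or 10 N after the trip, spoils it.
- bush (a point): Centre of the mouth of the brass guide bush on the jig's bridge, 81 mm above the jig's origin; z points up. A straight hole 17 mm in diameter and 17 mm deep, open below to the plate.
- stand: Fixed wooden punch stand, 64 x 64 x 88 mm, with an upright blind hole 18 mm in diameter and 80 mm deep in the middle of its top. Origin: centre of its underside.
- stand_mouth (a point): Centre of the mouth of the stand's hole, 88 mm above its origin. The punch is home when its collar rests on the stand's top, which puts the nose end 52 mm below this point.
- eraser: Blue and white eraser, 58 x 23 x 12 mm, a bystander; origin at the centre of its underside.
- binder_clip: Black binder clip, 49 x 32 x 18 mm, a bystander; origin at the centre of its underside.
- calculator: White pocket calculator, 140 x 70 x 14 mm, a bystander; origin at the centre of its underside.
- tape_roll: Roll of tan tape, 92 x 90 x 48 mm, a bystander; origin at the centre of its underside.
- mug: Orange mug, 81 x 113 x 101 mm, a bystander; origin at the centre of its underside.
Things that resemble listed ones, but are neither listed nor needed, are in the scene too. What is meant by the stand is not green or turquoise, and is the larger of those in its own colour.

How it is judged:
On the way, in this order (a step that is already met when the one before it is completed fails the run):
1. the unfired punch stands upright with its nose in the guide bush (horizontal distance between nose and bush below 0.004 m and z of nose in the frame of bush below -0.003 m and angle between punch's own z axis and vertical below 0.1 rad and value of joint plunger below 0.001 m), for 0.1 s.
2. the punch has tripped (plunger snapped in) while upright in the bush (horizontal distance between nose and bush below 0.004 m and z of nose in the frame of bush below -0.003 m and angle between punch's own z axis and vertical below 0.1 rad and value of joint plunger above 0.006 m), for 0.05 s.
At the end, for the whole second after the job is handed in: The punch has fired (plunger in by more than 6 mm) and stands released and at rest in the stand's hole, upright within 0.06 rad, its nose end within 5 mm of the hole's axis and at least 49 mm below the mouth (value of joint plunger above 0.006 m and horizontal distance between nose and stand_mouth below 0.005 m and z of nose in the frame of stand_mouth below -0.049 m and angle between punch's own z axis and vertical below 0.06 rad and linear speed of punch below 0.02 m/s); the robot touches nothing.
It fails at once if the punch is driven into the jig with more than 22 N (contact force between punch and jig above 22 N).
It fails at once if the punch is pressed on against the jig with more than 10 N after it has tripped (value of joint plunger above 0.006 m and contact force between punch and jig above 10 N).
It fails at once if the punch is dropped (contact force between the fingers and punch below 0.05 N and linear speed of punch above 0.4 m/s).
It fails at once if a bystander (eraser, binder clip, calculator, tape roll, mug) is moved by more than 20 mm (distance of any of eraser, binder_clip, calculator, tape_roll, mug from where it was at the start of the episode above 0.02 m).
It also fails if it takes over 56 s, if anything falls off the work surface, if the arm or the gripper's body presses on something with over 40 N, if the wrist force passes 120 N, or if a joint passes its speed limit or range.

## Working session

There is one attempt and no reset: what is moved stays moved. The work goes in short steps, Python scripts to look and compute and a tool call to move; the robot and the scene stay as the last step left them, time stands still between calls to the robot, and variables do not carry over. Pictures are saved under pics/ and viewed, at most 10 in all, crops included, and the job is handed in when it is done.

Besides the shell and the picture viewer there is one more tool, called after "Emit:" by a JSON object that holds its "method" and its "body". jog_arm: Moves the arm, as the interface text tells. Its arguments: {"type":"object","properties":{"series":{"type":"array"}},"required":["series"]}

```bash
ls; mkdir -p pics
cat > h.py <<'E'
import numpy as np, cv2
from bench import ctrl
def cam(n):
    c=ctrl.camera(n); np.savez(f'{n}.npz',**{k:np.asarray(v) for k,v in c.items()}); return c
def load(n): return dict(np.load(f'{n}.npz'))
def rot(c):
    R=np.asarray(c['rotation'],float)
    if R.shape==(3,3): return R
    from scipy.spatial.transform import Rotation
    return Rotation.from_quat(R,scalar_first=True).as_matrix()
def K(c): return np.array([[c['fx'],0,c['cx']],[0,c['fy'],c['cy']],[0,0,1]],float), np.array([c['k1'],0,0,0],float)
def ray(c,uv):
    k,d=K(c); p=cv2.undistortPoints(np.array(uv,float).reshape(-1,1,2),k,d).reshape(-1,2)
    return np.c_[p,np.ones(len(p))]
def world(c,uv):  # using depth
    uv=np.array(uv).reshape(-1,2); z=c['z_map'][uv[:,1].astype(int),uv[:,0].astype(int)]
    return (ray(c,uv)*z[:,None])@rot(c).T+c['xyz'], z
def atz(c,uv,h):
    r=ray(c,uv)@rot(c).T; return c['xyz']+r*((h-c['xyz'][2])/r[:,2])[:,None]
def proj(c,P):
    R=rot(c); k,d=K(c); 
    return cv2.projectPoints(np.array(P,float).reshape(-1,1,3),cv2.Rodrigues(R.T)[0],-R.T@c['xyz'],k,d)[0].reshape(-1,2)
E
python3 - <<'E'
from h import *
o=ctrl.get_obs();print({k:np.round(v,3) for k,v in o.items()})
for n in('side','top'):
    c=cam(n);cv2.imwrite(f'pics/{n}0.png',c['frame']);print(n,c['xyz'],c['rotation'],c['fx'],c['cx'],c['cy'],c['k1'])
E
```

```text
pics
{'time_s': np.float64(0.0), 'q': array([-1.331,  0.182,  1.608,  0.   ,  1.354, -0.206]), 'dq': array([ 0.   , -0.002, -0.   ,  0.   , -0.001,  0.   ]), 'joint_efforts': array([-1.0000e-03, -4.4488e+01, -3.5134e+01, -0.0000e+00,  9.0000e-03,
       -0.0000e+00]), 'eef_pos': array([ 0.248, -0.518,  0.23 ]), 'eef_rot': array([-0.001,  0.975,  0.221, -0.   ]), 'wrist_force': array([0.14 , 0.715, 1.099]), 'torque': array([-0.069,  0.049,  0.023]), 'grasp_force': np.float64(0.0), 'opening': np.float64(1.002)}
side [0.16134193 1.2693345  0.71252545] [ 0.07969787 -0.1385011   0.83950142 -0.51932944] 483.98287788098037 251.67770316505974 198.66034980656326 -0.13676465909673638
top [0.44651246 0.04115473 1.20520425] [ 0.02500237 -0.70525106  0.70750952 -0.03776379] 388.24035024810735 252.69745817476613 196.76789204449128 -0.10040704221630067
```

View pics/top0.png

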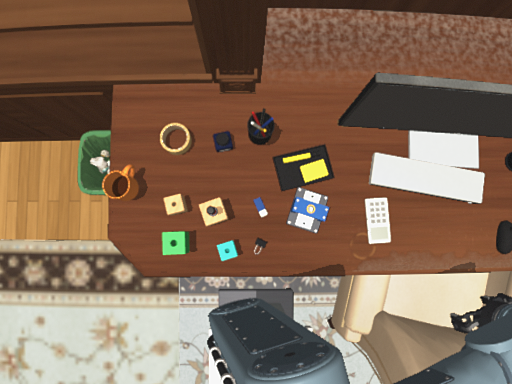

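View pics/side0.png

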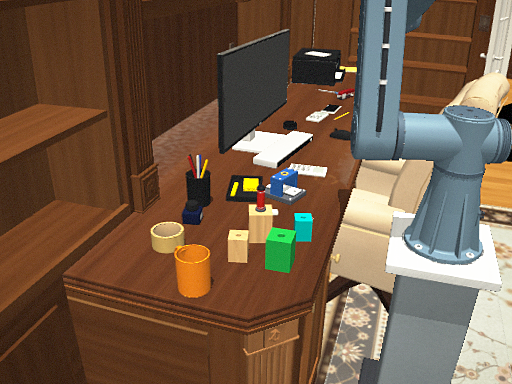

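Top view: there are two wooden stands, at (213,211) with the punch in it and a smaller one at (175,204). The green (174,243) and turquoise (227,250) blocks are decoys. The wooden one at (213,211) fits, as the larger of its colour and the one holding the red punch. The blue jig is at (311,210). I'll confirm this in one enlarged crop and measure.

Run:
```python
from h import *
t=load('top');s=load('side')
a=cv2.resize(t['frame'][180:270,155:345],None,fx=4,fy=4,interpolation=cv2.INTER_CUBIC)
b=cv2.resize(s['frame'][165:220,235:310],(327,240),interpolation=cv2.INTER_CUBIC)
im=np.zeros((600,760,3),np.uint8);im[:360]=a;im[360:,:327]=b;cv2.imwrite('pics/crop.png',im)
for n,c in(('top',t),('side',s)):
    f=c['frame'].astype(int);v,u=np.mgrid[:384,:512];P,z=world(c,np.c_[u.ravel(),v.ravel()]);P=P.reshape(384,512,3);np.save(n+'P.npy',P)
    B,G,R=f[...,0],f[...,1],f[...,2]
    def rep(name,m):
        print(n,name,m.sum(),u[m].mean().round(1),v[m].mean().round(1),P[m].mean(0).round(4),P[m].min(0).round(3),P[m].max(0).round(3))
    near=(P[...,2]>.02)
    rep('red',(R>120)&(G<50)&(B<60)&near&(u>200)&(u<300)&(v>180)&(v<230))
    rep('blue',(B>120)&(R<90)&(G<130)&(P[...,2]>.06)&(P[...,2]<.1))
    rep('brass',(R>150)&(B<140)&(G>110)&(P[...,2]>.07)&(P[...,2]<.1)&(u>250)&(u<340)&(v>160)&(v<220))
    if n=='top':
        m=(P[...,2]>.08)&(P[...,2]<.096)&(u>190)&(u<240)&(v>190)&(v<235);rep('standtop',m)
        m=(P[...,2]>.1)&(u>190)&(u<240)&(v>190)&(v<235);rep('cap',m)
        np.set_printoptions(linewidth=250);print((P[196:226,198:232,2]*1000).astype(int)[::2,::2]);print((P[192:230,290:332,2]*1000).astype(int)[::2,::2])
```

```text
<stdin>:10: RuntimeWarning: Mean of empty slice.
  ret = ret.dtype.type(ret / rcount)
  ret = um.true_divide(
Traceback (most recent call last):
ValueError: zero-size array to reduction operation minimum which has no identity
```

View pics/crop.png

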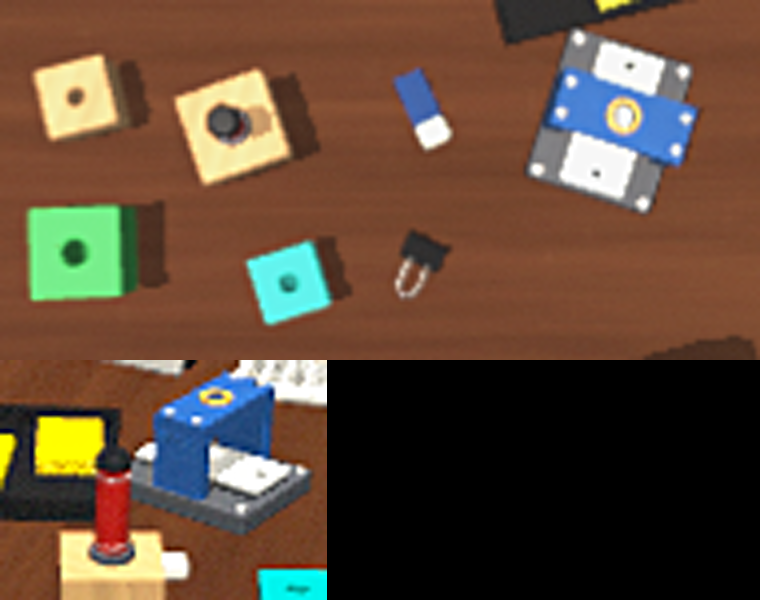

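The crop confirms it: the larger wooden block holds the red, black-capped punch, and the brass bush ring on the blue bridge is at about (310.4,208.6) in the top view. Next I'll fit these precisely and triangulate.

Run:
```python
from h import *
from scipy.optimize import least_squares
t=load('top');s=load('side')
def hs(c): return cv2.cvtColor(c['frame'],cv2.COLOR_BGR2HSV).astype(int)
def cen(m,n): 
    v,u=np.nonzero(m);print(n,len(u),u.mean().round(2),v.mean().round(2),'bbox',u.min(),u.max(),v.min(),v.max());return np.array([u.mean(),v.mean()])
def box(c,u0,u1,v0,v1):
    m=np.zeros((384,512),bool);m[v0:v1,u0:u1]=1;return m
def tri(pt,ps):
    f=lambda X:np.r_[(proj(t,X)[0]-pt),(proj(s,X)[0]-ps)]
    r=least_squares(f,[.5,.1,.1]);return r.x.round(4),r.fun.round(2)
H,S=hs(t),hs(s)
br=lambda h:(h[...,0]>12)&(h[...,0]<35)&(h[...,1]>70)&(h[...,2]>120)
bt=cen(br(H)&box(t,300,322,198,219),'bush top'); bs=cen(br(S)&box(s,278,292,167,179),'bush side')
print('BUSH',tri(bt,bs))
ct=cen((H[...,2]<75)&(H[...,1]<140)&box(t,204,220,203,218),'cap top')
P=np.array
cs=cen((S[...,2]<75)&(S[...,1]<140)&box(s,255,268,182,195),'cap side')
print('CAP(mid)',tri(ct,cs)) 
# stand top face
m=(H[...,0]>10)&(H[...,0]<30)&(H[...,1]>60)&(H[...,1]<170)&(H[...,2]>140)&box(t,194,235,190,232)
k=cv2.convexHull(np.argwhere(m)[:,::-1].astype(np.int32));r=cv2.minAreaRect(k);print('standtop rect px',r)
q=cv2.boxPoints(r);w=atz(t,q,.088);print('stand corners',w[:,:2].round(4).tolist(),'c',w.mean(0).round(4),np.linalg.norm(np.diff(w,axis=0),axis=1).round(4), 'yaw',np.degrees(np.arctan2(*(w[1]-w[0])[1::-1])).round(1))
# blue bridge
m=(H[...,0]>100)&(H[...,0]<125)&(H[...,1]>130)&box(t,290,332,190,225)
k=cv2.convexHull(np.argwhere(m)[:,::-1].astype(np.int32));r=cv2.minAreaRect(k);q=cv2.boxPoints(r);w=atz(t,q,.078);print('bridge',w[:,:2].round(4).tolist(),'c',w.mean(0).round(4),np.linalg.norm(np.diff(w,axis=0),axis=1).round(4))
for n,c,pb,pc in(('top',t,bt,ct),('side',s,bs,cs)):
    print(n,'depth at bush',world(c,pb.round())[0].round(4),'cap',world(c,pc.round())[0].round(4))
print('mono bush z.081',atz(t,bt,.081).round(4),atz(s,bs,.081).round(4),'cap z.161',atz(t,ct,.161).round(4),atz(s,cs,.157).round(4))
for n,uv in(('tape',(175,138)),('mug',(117,185)),('eraser',(260,207)),('clip',(260,245)),('calc',(377,220)),('penpot',(260,127)),('green',(174,243)),('smallw',(175,204))): print(n,world(t,[uv])[0].round(3))
```

```text
bush top 35 310.4 208.49 bbox 307 314 205 212
bush side 19 284.0 172.47 bbox 281 287 168 174
BUSH (array([ 0.5127, -0.1473,  0.0806]), array([-0.07, -0.27,  0.31,  0.02]))
cap top 21 211.86 210.19 bbox 208 214 207 213
cap side 47 259.94 187.4 bbox 255 264 182 194
CAP(mid) (array([0.5065, 0.1336, 0.1522]), array([-0.25, -0.93,  0.96,  0.1 ]))
standtop rect px ((212.53695678710938, 211.10462951660156), (23.85210609436035, 24.018516540527344), 70.55996704101562)
stand corners [[0.5258, 0.1808], [0.5488, 0.1155], [0.4838, 0.0925], [0.4611, 0.1575]] c [0.5049 0.1366 0.088 ] [0.0692 0.0689 0.0689] yaw -70.6
bridge [[0.5064, -0.0894], [0.5494, -0.1044], [0.5162, -0.2029], [0.4733, -0.1876]] c [ 0.5113 -0.1461  0.078 ] [0.0455 0.104  0.0456]
top depth at bush [[ 0.5164 -0.1548  0.0298]] cap [[0.5041 0.1319 0.1592]]
side depth at bush [[ 0.5155 -0.154   0.0792]] cap [[0.5046 0.1482 0.1604]]
mono bush z.081 [[ 0.5119 -0.1474  0.081 ]] [[ 0.5134 -0.1461  0.081 ]] cap z.161 [[0.5035 0.1322 0.161 ]] [[0.5061 0.1437 0.157 ]]
tape [[0.74  0.264 0.004]]
mug [[0.588 0.436 0.03 ]]
eraser [[ 0.521 -0.003  0.012]]
clip [[ 0.405 -0.002  0.01 ]]
calc [[ 0.479 -0.367  0.015]]
penpot [[ 0.752 -0.002  0.089]]
green [[0.412 0.257 0.031]]
smallw [[0.531 0.259 0.011]]
```

Run:
```python
from h import *
np.set_printoptions(linewidth=250)
t=load('top');s=load('side')
v,u=np.mgrid[:384,:512];uv=np.c_[u.ravel(),v.ravel()]
Pt=world(t,uv)[0].reshape(384,512,3);Ps=world(s,uv)[0].reshape(384,512,3)
print((Pt[196:228,198:230,2]*1000).astype(int)[::1,::2])
def rect(m,h):
    r=cv2.minAreaRect(np.argwhere(m)[:,::-1].astype(np.int32));w=atz(t,cv2.boxPoints(r),h);return w.mean(0).round(4),np.linalg.norm(np.diff(w,axis=0),axis=1).round(4)
b=(u>192)&(u<236)&(v>190)&(v<232)
print('stand',rect(b&(Pt[...,2]>.08),.088))
b=(u>285)&(u<335)&(v>185)&(v<230)
print('bridge',rect(b&(Pt[...,2]>.07),.078))
b=(u>200)&(u<222)&(v>200)&(v<222)
m=b&(Pt[...,2]>.14);p=np.argwhere(m)[:,::-1].mean(0);print('cap px',m.sum(),p,atz(t,[p],.161).round(4),Pt[m].mean(0).round(4))
h=cv2.cvtColor(s['frame'],cv2.COLOR_BGR2HSV).astype(int)
m=((h[...,0]<8)|(h[...,0]>172))&(h[...,1]>170)&(u>250)&(u<275)&(v>180)&(v<215)
for r in range(185,214):
    c=u[r][m[r]]
    if len(c):print(r,c.min(),c.max(),Ps[r][m[r]].mean(0).round(3),end=' | ')
p=np.array([u[m].mean(),v[m].mean()]);print('\nred px',p)
# ground: x from side given y
for y in(.130,.134,.138):
    print(y,[ (proj(s,[[x,y,.123]])[0].round(2)).tolist() for x in(.5,.505,.51)])
for q in((227,250),(310,208)):print(world(t,[q])[0].round(3))
```

```text
[[   1    3 1205    1    1    2    2    0    3    1    0    1    5    7    1    3]
 [   3    3    0    1    0    3    0    3    0    6    1   -1    0    0    0    0]
 [   5    2    0    0    2    3    6    6    2   89   89   55    1    1    1    4]
 [   1    1    5    0    1    0    0    0   92   88   88   84    0    0    3    5]
 [   2    0   -2    1   -1    5   92   89   84   89   91   94    2    0    1    0]
 [   0    3    1    0    5   87   86   85   89   85   88   89    0    3    0   -1]
 [  -3    0    0   86   88   87   86   90   90   87   90   90   10    0    0    1]
 [   0    2   89   89   88   89   92   92   90   90   89   88   35    4    0   -1]
 [   0   89   85   91   88   90   91   91   87   92   95   89   61    1    3    0]
 [   0   88   89   91   88   89   87   87   88   91   88   90   89    6    0    4]
 [   1   90   86   90   89  157  163  157   90   90   93   88   86    3    0    2]
 [   2   88   89   91   89  160  163  158   96   89   86   89   93    1    4    6]
 [   0   86   92   87  157  166  158  161  155   92   88   91   89   11   -3    4]
 [   1   89   88   92
[... 2002 characters left out ...]
57 264 [0.503 0.147 0.133] | 197 257 264 [0.503 0.147 0.13 ] | 198 257 264 [0.503 0.147 0.127] | 199 257 264 [0.503 0.147 0.124] | 200 257 264 [0.503 0.147 0.121] | 201 257 264 [0.503 0.147 0.118] | 202 257 264 [0.46  0.287 0.189] | 203 252 264 [0.519 0.108 0.09 ] | 204 257 263 [0.504 0.148 0.11 ] | 205 257 263 [0.504 0.148 0.106] | 206 257 263 [0.503 0.15  0.104] | 207 260 260 [0.503 0.151 0.102] | 208 258 263 [0.503 0.146 0.096] | 
red px [260.30894309 198.95121951]
0.13 [[263.34, 196.94], [261.6, 196.67], [259.86, 196.39]]
0.134 [[262.91, 197.55], [261.17, 197.28], [259.43, 197.01]]
0.138 [[262.48, 198.17], [260.73, 197.89], [258.98, 197.62]]
[[0.39  0.099 0.008]]
[[ 0.516 -0.155  0.03 ]]
```

Emit:
{"method": "jog_arm", "body": {"series": [[[0,0,0,0,0,0.148,85],[0,0,0,0,0,0.148,85],[0,0,0,0,0,0.149,85],[14,-37,0,0,0,0,85],[14,-37,0,0,0,0,85],[14,-37,0,0,0,0,85],[14,-37,0,0,0,0,85],[14,-37,0,0,0,0,85],[14,-37,0,0,0,0,85],[14,-37,0,0,0,0,85]]]}}

```text
time_s: 1.1
eef_pos: [0.3459, -0.258, 0.231]
eef_rot: [-0.0, 1.0, 0.0, -0.0]
wrist_force: [0.1, 0.0, 0.0]
opening: 0.994
grasp_force: 0.0
```

Emit:
{"method": "jog_arm", "body": {"series": [[[17,-43,0,0,0,0,85],[18,-44,0,0,0,0,85],[17,-43,0,0,0,0,85],[18,-44,0,0,0,0,85],[18,-44,0,0,0,0,85],[18,-44,0,0,0,0,85],[18,-44,0,0,0,0,85],[18,-44,0,0,0,0,85],[17,-44,0,0,0,0,85],[0,0,0,0,0,0,85]]]}}

```text
time_s: 2.1
eef_pos: [0.5049, 0.1392, 0.2308]
eef_rot: [-0.001, 1.0, 0.003, -0.0]
wrist_force: [0.3, -0.9, -0.3]
opening: 0.994
grasp_force: 0.0
```

Emit:
{"method": "jog_arm", "body": {"series": [[[0,0,20,0,0,0,85],[0,0,20,0,0,0,85],[0,0,20,0,0,0,85],[0,0,20,0,0,0,85],[0,0,20,0,0,0,85],[0,0,15,0,0,0,85],[0,0,10,0,0,0,85],[0,0,0,0,0,0,85],[0,0,0,0,0,0,85],[0,0,0,0,0,0,85]]]}}

```text
time_s: 3.1
eef_pos: [0.5052, 0.1343, 0.1073]
eef_rot: [0.0, 1.0, 0.0, 0.001]
wrist_force: [0.7, 0.6, -0.3]
opening: 0.995
grasp_force: 0.0
```

Run:
```python
from h import *
s=cam('side');t=cam('top')
a=cv2.resize(s['frame'][150:230,220:320],(500,400),interpolation=cv2.INTER_CUBIC)
cv2.imwrite('pics/pre.png',a);print(ctrl.get_obs()['eef_pos'].round(4))
```

```text
[0.5051 0.1344 0.1072]
```

View pics/pre.png

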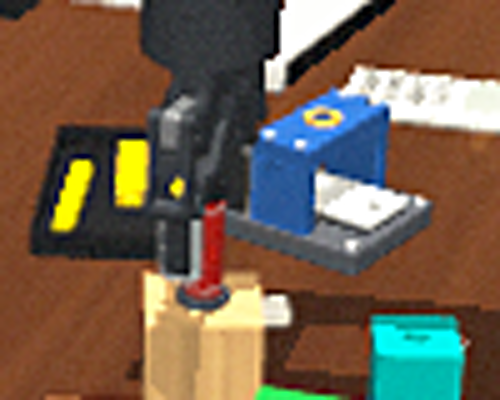

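The near finger stands beside the red barrel at the stand (crop ~(182,240), barrel ~(208,250)), which agrees with the expected parallax. Closing.

Emit:
{"method": "jog_arm", "body": {"series": [[[0,0,0,0,0,0,50],[0,0,0,0,0,0,35],[0,0,0,0,0,0,26],[0,0,0,0,0,0,20],[0,0,0,0,0,0,16],[0,0,0,0,0,0,16],[0,0,0,0,0,0,16],[0,0,0,0,0,0,16],[0,0,0,0,0,0,16],[0,0,0,0,0,0,16]]]}}

```text
time_s: 4.2
eef_pos: [0.5046, 0.136, 0.1066]
eef_rot: [-0.001, 1.0, 0.0, 0.0]
wrist_force: [-0.1, 6.6, 1.3]
opening: 0.244
grasp_force: 58.1
```

Emit:
{"method": "jog_arm", "body": {"series": [[[0,-0.5,0,0,0,0,16],[0,-0.5,0,0,0,0,16],[0,-0.5,0,0,0,0,16],[0,-0.5,0,0,0,0,16],[0,0,0,0,0,0,16],[0,0,-1,0,0,0,16],[0,0,-2,0,0,0,16],[0,0,-2,0,0,0,16],[0,0,0,0,0,0,16],[0,0,0,0,0,0,16]]]}}

```text
time_s: 5.2
eef_pos: [0.504, 0.1364, 0.111]
eef_rot: [0.0, 1.0, 0.0, -0.001]
wrist_force: [-0.2, 3.3, -3.5]
opening: 0.242
grasp_force: 58.2
```

Emit:
{"method": "jog_arm", "body": {"series": [[[0,-0.5,0,0,0,0,16],[0,-0.5,0,0,0,0,16],[0,-0.5,0,0,0,0,16],[0,0,-3,0,0,0,16],[0,0,-5,0,0,0,16],[0,0,-5,0,0,0,16],[0,0,-5,0,0,0,16],[0,0,-3,0,0,0,16],[0,0,0,0,0,0,16],[0,0,0,0,0,0,16]]]}}

```text
time_s: 6.2
eef_pos: [0.5044, 0.1379, 0.1323]
eef_rot: [-0.0, 1.0, 0.0, 0.0]
wrist_force: [-0.3, 0.5, -3.3]
opening: 0.247
grasp_force: 58.3
```

Emit:
{"method": "jog_arm", "body": {"series": [[[0,0,-10,0,0,0,16],[0,0,-15,0,0,0,16],[0,0,-15,0,0,0,16],[0,0,-15,0,0,0,16],[0,0,-12,0,0,0,16],[0,0,-6,0,0,0,16],[1,15,0,0,0,0,16],[1,25,0,0,0,0,16],[1,25,0,0,0,0,16],[1,25,0,0,0,0,16]]]}}

```text
time_s: 7.2
eef_pos: [0.5078, 0.0464, 0.2044]
eef_rot: [0.0, 1.0, 0.001, -0.001]
wrist_force: [0.8, 0.5, -3.3]
opening: 0.245
grasp_force: 58.5
```

Emit:
{"method": "jog_arm", "body": {"series": [[[0,25,0,0,0,0,16],[1,25,0,0,0,0,16],[0,25,0,0,0,0,16],[1,25,0,0,0,0,16],[1,25,0,0,0,0,16],[0,25,0,0,0,0,16],[0,25,0,0,0,0,16],[0,15,0,0,0,0,16],[0,4,0,0,0,0,16],[0,0,0,0,0,0,16]]]}}

```text
time_s: 8.2
eef_pos: [0.5113, -0.1463, 0.2049]
eef_rot: [-0.0, 1.0, -0.0, -0.0]
wrist_force: [0.7, 0.3, -3.7]
opening: 0.247
grasp_force: 58.5
```

Run:
```python
from h import *
o=ctrl.get_obs();e=o['eef_pos'];print(e.round(4),o['wrist_force'].round(1))
s=cam('side')
n=e-[0,0,.0706]
print('pred nose, tip px',proj(s,[n,n-[0,0,.022],[.512,-.1465,.081]]).round(1).tolist())
f=cv2.resize(s['frame'][130:200,250:320],(600,600),interpolation=cv2.INTER_CUBIC)
cv2.imwrite('pics/over.png',f)
```

```text
[ 0.5113 -0.1463  0.2049] [ 0.7  0.3 -3.7]
pred nose, tip px [[285.3, 157.4], [285.0, 163.7], [284.5, 172.5]]
```

View pics/over.png

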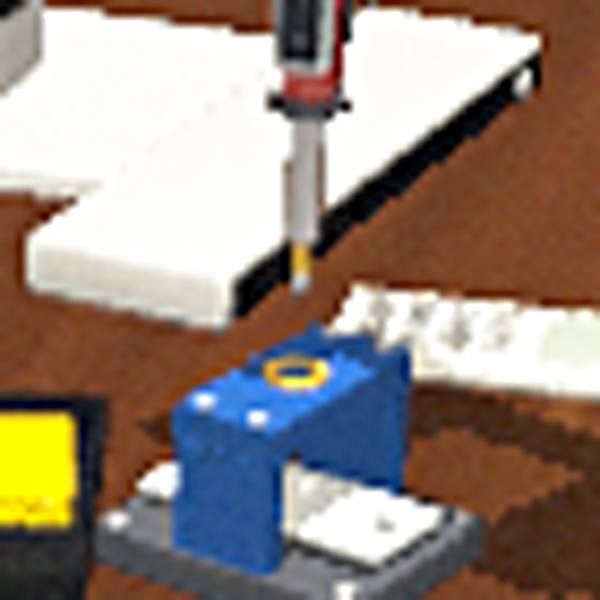

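Tip at about (284.6,162.8) and bush ring at about (284.0,173.2) line up vertically to within ~0.5 mm. Lowering.

Emit:
{"method": "jog_arm", "body": {"series": [[[0.5,0,5,0,0,0,16],[0,0,10,0,0,0,16],[0,0,10,0,0,0,16],[0,0,10,0,0,0,16],[0,0,8,0,0,0,16],[0,0,5,0,0,0,16],[0,0,2,0,0,0,16],[0,0,0,0,0,0,16],[0,0,0,0,0,0,16],[0,0,0,0,0,0,16]]]}}

```text
time_s: 9.25
eef_pos: [0.5125, -0.1463, 0.1558]
eef_rot: [0.0, 1.0, 0.0, 0.0]
wrist_force: [0.0, 0.1, -3.2]
opening: 0.243
grasp_force: 58.6
```

Run:
```python
from h import *
o=ctrl.get_obs();e=o['eef_pos'];print(e.round(4),o['wrist_force'].round(1))
s=cam('side');t=cam('top')
f=cv2.resize(s['frame'][145:195,265:305],(480,600),interpolation=cv2.INTER_CUBIC)
cv2.imwrite('pics/low.png',f)
```

```text
[ 0.5125 -0.1463  0.1558] [ 0.   0.1 -3.2]
```

View pics/low.png

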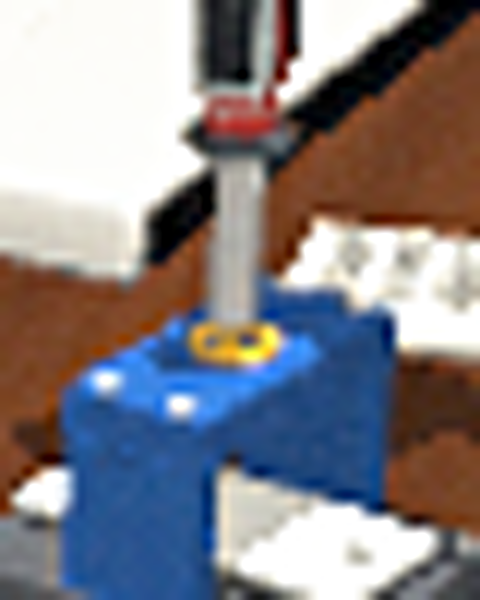

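Emit:
{"method": "jog_arm", "body": {"series": [[[0,0,1,0,0,0,16],[0,0,1,0,0,0,16],[0,0,1,0,0,0,16],[0,0,0.5,0,0,0,16],[0,0,0.5,0,0,0,16],[0,0,0.5,0,0,0,16],[0,0,0.5,0,0,0,16],[0,0,0,0,0,0,16],[0,0,0,0,0,0,16],[0,0,0,0,0,0,16]]]}}

```text
time_s: 10.35
eef_pos: [0.5121, -0.1461, 0.1503]
eef_rot: [-0.0, 1.0, 0.0, 0.0]
wrist_force: [0.2, 0.3, -3.7]
opening: 0.247
grasp_force: 58.6
```

Emit:
{"method": "jog_arm", "body": {"series": [[[0,0,0.5,0,0,0,16],[0,0,0.5,0,0,0,16],[0,0,0.5,0,0,0,16],[0,0,0.5,0,0,0,16],[0,0,0.5,0,0,0,16],[0,0,0.5,0,0,0,16],[0,0,0,0,0,0,16],[0,0,0,0,0,0,16],[0,0,0,0,0,0,16],[0,0,0,0,0,0,16]]]}}

```text
time_s: 11.35
eef_pos: [0.5122, -0.1461, 0.1473]
eef_rot: [0.0, 1.0, 0.0, 0.0]
wrist_force: [0.9, -0.7, -4.1]
opening: 0.246
grasp_force: 58.6
```

Emit:
{"method": "jog_arm", "body": {"series": [[[0,0,1,0,0,0,16],[0,0,1,0,0,0,16],[0,0,1,0,0,0,16],[0,0,1,0,0,0,16],[0,0,1,0,0,0,16],[0,0,1,0,0,0,16],[0,0,0.5,0,0,0,16],[0,0,0,0,0,0,16],[0,0,0,0,0,0,16],[0,0,0,0,0,0,16]]]}}

```text
time_s: 12.35
eef_pos: [0.5122, -0.1461, 0.1408]
eef_rot: [0.0, 1.0, 0.0, 0.0]
wrist_force: [0.5, 0.1, -3.5]
opening: 0.244
grasp_force: 58.6
```

Emit:
{"method": "jog_arm", "body": {"series": [[[0,0,0.7,0,0,0,16],[0,0,0.7,0,0,0,16],[0,0,0.7,0,0,0,16],[0,0,0.7,0,0,0,16],[0,0,0.7,0,0,0,16],[0,0,0.7,0,0,0,16],[0,0,0.8,0,0,0,16],[0,0,0,0,0,0,16],[0,0,0,0,0,0,16],[0,0,0,0,0,0,16]]]}}

```text
time_s: 13.35
eef_pos: [0.5122, -0.1462, 0.1358]
eef_rot: [0.0, 1.0, 0.0, 0.0]
wrist_force: [-0.4, 0.1, -3.6]
opening: 0.238
grasp_force: 58.6
```

Emit:
{"method": "jog_arm", "body": {"series": [[[0,0,0.5,0,0,0,16],[0,0,0.5,0,0,0,16],[0,0,0.5,0,0,0,16],[0,0,0.5,0,0,0,16],[0,0,0,0,0,0,16],[0,0,0,0,0,0,16],[0,0,0,0,0,0,16],[0,0,0,0,0,0,16],[0,0,0,0,0,0,16],[0,0,0,0,0,0,16]]]}}

```text
time_s: 14.35
eef_pos: [0.5121, -0.1461, 0.1338]
eef_rot: [-0.0, 1.0, 0.0, -0.0]
wrist_force: [-0.4, -0.9, -3.3]
opening: 0.245
grasp_force: 58.6
```

Emit:
{"method": "jog_arm", "body": {"series": [[[0,0,0.6,0,0,0,16],[0,0,0.6,0,0,0,16],[0,0,0.6,0,0,0,16],[0,0,0.6,0,0,0,16],[0,0,0.6,0,0,0,16],[0,0,0.5,0,0,0,16],[0,0,0.5,0,0,0,16],[0,0,0,0,0,0,16],[0,0,0,0,0,0,16],[0,0,0,0,0,0,16]]]}}

```text
time_s: 15.35
eef_pos: [0.5122, -0.1461, 0.1298]
eef_rot: [0.0, 1.0, 0.0, 0.0]
wrist_force: [0.5, -0.0, -3.7]
opening: 0.244
grasp_force: 58.6
```

Emit:
{"method": "jog_arm", "body": {"series": [[[0,0,0.6,0,0,0,16],[0,0,0.6,0,0,0,16],[0,0,0.6,0,0,0,16],[0,0,0.6,0,0,0,16],[0,0,0.6,0,0,0,16],[0,0,0.5,0,0,0,16],[0,0,0.5,0,0,0,16],[0,0,0,0,0,0,16],[0,0,0,0,0,0,16],[0,0,0,0,0,0,16]]]}}

```text
time_s: 16.35
eef_pos: [0.5122, -0.1461, 0.1258]
eef_rot: [0.0, 1.0, 0.0, 0.0]
wrist_force: [0.5, -0.2, -2.9]
opening: 0.243
grasp_force: 58.6
```

Emit:
{"method": "jog_arm", "body": {"series": [[[0,0,0.6,0,0,0,16],[0,0,0.6,0,0,0,16],[0,0,0.6,0,0,0,16],[0,0,0.6,0,0,0,16],[0,0,0.6,0,0,0,16],[0,0,0,0,0,0,16],[0,0,0,0,0,0,16],[0,0,0,0,0,0,16],[0,0,0,0,0,0,16],[0,0,0,0,0,0,16]]]}}

```text
time_s: 17.35
eef_pos: [0.5122, -0.1461, 0.1228]
eef_rot: [0.0, 1.0, 0.0, 0.0]
wrist_force: [-0.7, -0.5, -3.7]
opening: 0.24
grasp_force: 58.6
```

Emit:
{"method": "jog_arm", "body": {"series": [[[0,0,0.6,0,0,0,16],[0,0,0.6,0,0,0,16],[0,0,0.6,0,0,0,16],[0,0,0.6,0,0,0,16],[0,0,0.6,0,0,0,16],[0,0,0.5,0,0,0,16],[0,0,0,0,0,0,16],[0,0,0,0,0,0,16],[0,0,0,0,0,0,16],[0,0,0,0,0,0,16]]]}}

```text
time_s: 18.35
eef_pos: [0.5123, -0.1462, 0.1194]
eef_rot: [0.0, 1.0, 0.0, 0.0]
wrist_force: [-0.8, 0.1, -0.4]
opening: 0.238
grasp_force: 58.6
```

Contact felt: +3 N, about 1.2 mm compressed, and the arm is stiff. Small steps from here.

Emit:
{"method": "jog_arm", "body": {"series": [[[0,0,0.5,0,0,0,16],[0,0,0.5,0,0,0,16],[0,0,0.5,0,0,0,16],[0,0,0.5,0,0,0,16],[0,0,0.5,0,0,0,16],[0,0,0.5,0,0,0,16],[0,0,0,0,0,0,16],[0,0,0,0,0,0,16],[0,0,0,0,0,0,16],[0,0,0,0,0,0,16]]]}}

```text
time_s: 19.35
eef_pos: [0.5126, -0.1463, 0.117]
eef_rot: [0.0, 1.0, 0.0, 0.0]
wrist_force: [-1.1, 0.8, 6.6]
opening: 0.245
grasp_force: 59.5
```

Emit:
{"method": "jog_arm", "body": {"series": [[[0,0,0.3,0,0,0,16],[0,0,0.3,0,0,0,16],[0,0,0.3,0,0,0,16],[0,0,0,0,0,0,16],[0,0,0,0,0,0,16],[0,0,0,0,0,0,16],[0,0,0,0,0,0,16],[0,0,0,0,0,0,16],[0,0,0,0,0,0,16],[0,0,0,0,0,0,16]]]}}

```text
time_s: 20.35
eef_pos: [0.5127, -0.1463, 0.1163]
eef_rot: [0.0, 1.0, 0.0, 0.001]
wrist_force: [-2.2, 2.0, 8.4]
opening: 0.243
grasp_force: 59.7
```

Emit:
{"method": "jog_arm", "body": {"series": [[[0,0,0.25,0,0,0,16],[0,0,0.25,0,0,0,16],[0,0,0,0,0,0,16],[0,0,0,0,0,0,16],[0,0,0,0,0,0,16],[0,0,0,0,0,0,16],[0,0,0,0,0,0,16],[0,0,0,0,0,0,16],[0,0,0,0,0,0,16],[0,0,0,0,0,0,16]]]}}

```text
time_s: 21.35
eef_pos: [0.5128, -0.1463, 0.116]
eef_rot: [0.0, 1.0, 0.0, 0.001]
wrist_force: [-2.1, 1.9, 8.5]
opening: 0.244
grasp_force: 59.9
```

Emit:
{"method": "jog_arm", "body": {"series": [[[0,0,0.25,0,0,0,16],[0,0,0.25,0,0,0,16],[0,0,0,0,0,0,16],[0,0,0,0,0,0,16],[0,0,0,0,0,0,16],[0,0,0,0,0,0,16],[0,0,0,0,0,0,16],[0,0,0,0,0,0,16],[0,0,0,0,0,0,16],[0,0,0,0,0,0,16]]]}}

```text
time_s: 22.35
eef_pos: [0.5129, -0.1463, 0.1157]
eef_rot: [0.0, 1.0, 0.0, 0.001]
wrist_force: [-3.6, 1.2, 9.9]
opening: 0.244
grasp_force: 60.1
```

Emit:
{"method": "jog_arm", "body": {"series": [[[0,0,0.25,0,0,0,16],[0,0,0.25,0,0,0,16],[0,0,0,0,0,0,16],[0,0,0,0,0,0,16],[0,0,0,0,0,0,16],[0,0,0,0,0,0,16],[0,0,0,0,0,0,16],[0,0,0,0,0,0,16],[0,0,0,0,0,0,16],[0,0,0,0,0,0,16]]]}}

```text
time_s: 23.35
eef_pos: [0.5129, -0.1463, 0.1153]
eef_rot: [0.0, 1.0, 0.0, 0.001]
wrist_force: [-2.3, 1.6, 10.8]
opening: 0.24
grasp_force: 60.2
```

Emit:
{"method": "jog_arm", "body": {"series": [[[0,0,0.25,0,0,0,16],[0,0,0.25,0,0,0,16],[0,0,0,0,0,0,16],[0,0,0,0,0,0,16],[0,0,0,0,0,0,16],[0,0,0,0,0,0,16],[0,0,0,0,0,0,16],[0,0,0,0,0,0,16],[0,0,0,0,0,0,16],[0,0,0,0,0,0,16]]]}}

```text
time_s: 24.35
eef_pos: [0.513, -0.1463, 0.115]
eef_rot: [0.0, 1.0, 0.0, 0.001]
wrist_force: [-3.0, 2.3, 11.9]
opening: 0.239
grasp_force: 60.4
```

Emit:
{"method": "jog_arm", "body": {"series": [[[0,0,0.25,0,0,0,16],[0,0,0.25,0,0,0,16],[0,0,0,0,0,0,16],[0,0,0,0,0,0,16],[0,0,0,0,0,0,16],[0,0,0,0,0,0,16],[0,0,0,0,0,0,16],[0,0,0,0,0,0,16],[0,0,0,0,0,0,16],[0,0,0,0,0,0,16]]]}}

```text
time_s: 25.35
eef_pos: [0.5121, -0.1461, 0.1128]
eef_rot: [-0.0, 1.0, 0.0, -0.0]
wrist_force: [1.3, -0.4, -1.0]
opening: 0.243
grasp_force: 58.6
```

Tripped: the force collapsed. Retracting at once.

Emit:
{"method": "jog_arm", "body": {"series": [[[0,0,-3,0,0,0,16],[0,0,-7,0,0,0,16],[0,0,-10,0,0,0,16],[0,0,-12,0,0,0,16],[0,0,-12,0,0,0,16],[0,0,-12,0,0,0,16],[0,0,-12,0,0,0,16],[0,0,-10,0,0,0,16],[0,0,-6,0,0,0,16],[0,-10,0,0,0,0,16]]]}}

```text
time_s: 26.35
eef_pos: [0.5128, -0.1369, 0.1981]
eef_rot: [0.001, 1.0, -0.0, 0.001]
wrist_force: [-0.1, -0.7, -3.5]
opening: 0.244
grasp_force: 58.6
```

Emit:
{"method": "jog_arm", "body": {"series": [[[0,-20,0,0,0,0,16],[-1,-30,0,0,0,0,16],[-1,-30,0,0,0,0,16],[-1,-35,0,0,0,0,16],[-1,-35,0,0,0,0,16],[-1,-35,0,0,0,0,16],[-1,-35,0,0,0,0,16],[-1,-30,0,0,0,0,16],[-0.7,-18,0,0,0,0,16],[0,-6,0,0,0,0,16]]]}}

```text
time_s: 27.35
eef_pos: [0.503, 0.1402, 0.1961]
eef_rot: [-0.0, 1.0, 0.002, -0.001]
wrist_force: [-0.0, -0.3, -2.9]
opening: 0.242
grasp_force: 58.6
```

Emit:
{"method": "jog_arm", "body": {"series": [[[0,0,0,0,0,0,16],[0,0,2,0,0,0,16],[0,0,5,0,0,0,16],[0,0,6,0,0,0,16],[0,0,6,0,0,0,16],[0,0,3,0,0,0,16],[0,0,0,0,0,0,16],[0,0,0,0,0,0,16],[0,0,0,0,0,0,16],[0,0,0,0,0,0,16]]]}}

```text
time_s: 28.35
eef_pos: [0.5044, 0.138, 0.1752]
eef_rot: [-0.0, 1.0, 0.0, 0.0]
wrist_force: [-0.7, 0.3, -3.8]
opening: 0.241
grasp_force: 58.6
```

Run:
```python
from h import *
o=ctrl.get_obs();e=o['eef_pos'];print(e.round(4),o['wrist_force'].round(1))
s=cam('side')
n=e-[0,0,.0706];print('pred nose,tip,mouth',proj(s,[n,n-[0,0,.015],[.5044,.138,.088]]).round(1).tolist())
f=cv2.resize(s['frame'][160:225,235:285],(460,598),interpolation=cv2.INTER_CUBIC)
cv2.imwrite('pics/ret.png',f)
```

```text
[0.5044 0.138  0.1752] [-0.7  0.3 -3.8]
pred nose,tip,mouth [[260.8, 203.9], [260.7, 208.7], [260.7, 209.3]]
```

View pics/ret.png

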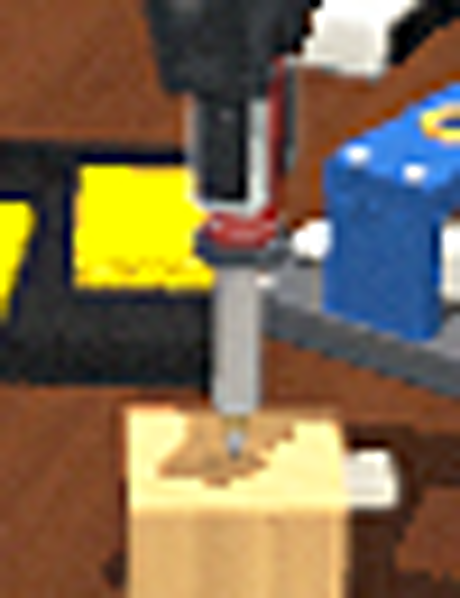

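The punch, with its tip short (fired), hangs at crop (235,455), centred on the stand's top face. Lowering with force checks.

Emit:
{"method": "jog_arm", "body": {"series": [[[0,0,4,0,0,0,16],[0,0,5,0,0,0,16],[0,0,4,0,0,0,16],[0,0,1,0,0,0,16],[0,0,1,0,0,0,16],[0,0,1,0,0,0,16],[0,0,0.7,0,0,0,16],[0,0,0.7,0,0,0,16],[0,0,0.7,0,0,0,16],[0,0,0,0,0,0,16]]]}}

```text
time_s: 29.4
eef_pos: [0.5042, 0.1379, 0.1567]
eef_rot: [0.0, 1.0, 0.0, -0.0]
wrist_force: [-1.0, -0.9, -4.1]
opening: 0.243
grasp_force: 58.6
```

Emit:
{"method": "jog_arm", "body": {"series": [[[0,0,2,0,0,0,16],[0,0,4,0,0,0,16],[0,0,5,0,0,0,16],[0,0,6,0,0,0,16],[0,0,6,0,0,0,16],[0,0,6,0,0,0,16],[0,0,6,0,0,0,16],[0,0,5,0,0,0,16],[0,0,3,0,0,0,16],[0,0,0,0,0,0,16]]]}}

```text
time_s: 30.4
eef_pos: [0.5039, 0.1379, 0.1132]
eef_rot: [0.0, 1.0, 0.0, -0.0]
wrist_force: [0.3, 0.6, -3.5]
opening: 0.243
grasp_force: 58.6
```

Emit:
{"method": "jog_arm", "body": {"series": [[[0,0,1,0,0,0,16],[0,0,1,0,0,0,16],[0,0,1,0,0,0,16],[0,0,0.5,0,0,0,16],[0,0,0.5,0,0,0,16],[0,0,0.5,0,0,0,16],[0,0,0.5,0,0,0,16],[0,0,0,0,0,0,16],[0,0,0,0,0,0,16],[0,0,0,0,0,0,16]]]}}

```text
time_s: 31.4
eef_pos: [0.5042, 0.1379, 0.1088]
eef_rot: [0.0, 1.0, 0.0, -0.0]
wrist_force: [0.4, 0.6, -3.1]
opening: 0.239
grasp_force: 58.6
```

Home should be at about TCP 0.1066.

Emit:
{"method": "jog_arm", "body": {"series": [[[0,0,0.5,0,0,0,16],[0,0,0.5,0,0,0,16],[0,0,0.4,0,0,0,16],[0,0,0.4,0,0,0,16],[0,0,0.3,0,0,0,16],[0,0,0.3,0,0,0,16],[0,0,0,0,0,0,16],[0,0,0,0,0,0,16],[0,0,0,0,0,0,16],[0,0,0,0,0,0,16]]]}}

```text
time_s: 32.4
eef_pos: [0.5043, 0.1379, 0.1066]
eef_rot: [0.0, 1.0, 0.0, 0.0]
wrist_force: [-0.4, -0.9, 1.3]
opening: 0.242
grasp_force: 58.8
```

Seated (+4.8 N at the expected height). Releasing.

Emit:
{"method": "jog_arm", "body": {"series": [[[0,0,0,0,0,0,24],[0,0,0,0,0,0,30],[0,0,0,0,0,0,40],[0,0,0,0,0,0,55],[0,0,0,0,0,0,70],[0,0,0,0,0,0,85],[0,0,0,0,0,0,85],[0,0,0,0,0,0,85],[0,0,0,0,0,0,85],[0,0,0,0,0,0,85]]]}}

```text
time_s: 33.4
eef_pos: [0.5042, 0.1379, 0.1064]
eef_rot: [-0.0, 1.0, 0.0, -0.0]
wrist_force: [-0.0, -0.5, 0.4]
opening: 0.997
grasp_force: 0.0
```

Emit:
{"method": "jog_arm", "body": {"series": [[[0,0,-5,0,0,0,85],[0,0,-10,0,0,0,85],[0,0,-15,0,0,0,85],[0,0,-20,0,0,0,85],[0,0,-20,0,0,0,85],[0,0,-20,0,0,0,85],[0,0,-20,0,0,0,85],[0,0,-10,0,0,0,85],[0,0,0,0,0,0,85],[0,0,0,0,0,0,85]]]}}

```text
time_s: 34.4
eef_pos: [0.504, 0.1379, 0.2261]
eef_rot: [-0.0, 1.0, 0.0, -0.0]
wrist_force: [0.2, -0.6, 0.4]
opening: 0.995
grasp_force: 0.0
```

Run:
```python
from h import *
s=cam('side');t=cam('top')
im=np.zeros((600,800,3),np.uint8)
im[:,:300]=cv2.resize(s['frame'][170:270,230:280],(300,600),interpolation=cv2.INTER_CUBIC)
im[:300,300:]=cv2.resize(s['frame'][150:300,140:390],(500,300));im[300:,300:]=cv2.resize(t['frame'][110:290,100:400],(500,300))
cv2.imwrite('pics/end.png',im);o=ctrl.get_obs();print(o['eef_pos'].round(3),o['wrist_force'].round(1),o['time_s'])
```

```text
[0.504 0.138 0.225] [-0.1  0.1 -0.1] 34.5
```

View pics/end.png

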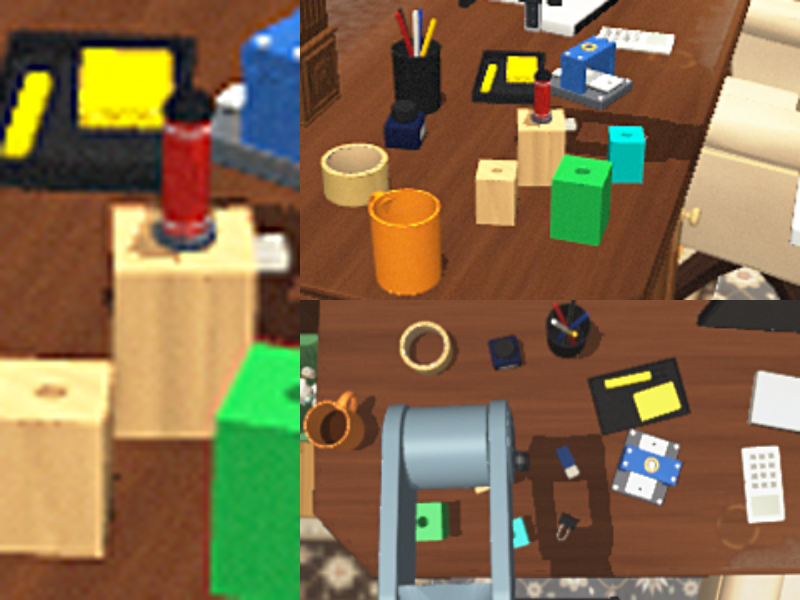

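The punch stands upright with its collar on the stand's top (crop ~(187,235)). The bystanders look unmoved and the gripper is clear.

```bash
python3 -c "
from bench import ctrl
print(ctrl.hand_in())"
```

```text
the job is handed in; nothing more can be done
None
```

The punch was fired once in the guide bush, lifted clear right after it snapped, and put back upright and fully home in its wooden stand. The job is handed in (no verdict was returned).

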